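# Nest the empty sorting tubs

### The arm

A 6-joint arm with a two-finger parallel gripper is mounted at the origin on a cart in front of the work surface, level with it; the furniture and walls round the work are solid. World frame = base frame: x ahead of the robot, y to its left, z up, the work surface at z = 0. Lengths are in m, angles in degrees, forces in N, time in s.
With the tool pointing down it reaches from about 0.4 to 0.825 m from the base axis. Payload 7 kg.
Tool frame: the origin (TCP) lies between the finger pads; the fingertips stand 19 mm ahead of it and the grasp point (between the pads) is the TCP; x points along the fingers, y is the direction in which the jaws open and shut, and the axes are right-handed (so a half turn about x gives the same grasp; the last joint's range is limited). The gripper opens to 88 mm and grips with 3 to 60 N. Pads are 19 mm wide; open, the fingers measure 130 mm over their backs; the gripper's body (78 mm by 193 mm) begins 47 mm behind the grasp point.
Start: joints at [89.846, 20.546, 0.682, 0, -70.136, -16.507], TCP at [0.194, 0.647, 0.246] pointing down, gripper open.
Joint ranges: [-176.03, 176.03], [-82.01, 121.73], [-58.28, 71.71], [-173.87, 95.51], [-174.79, -0.11], [-173.66, 173.66]. Speed limits (degrees/s): [136.94, 136.94, 172.46, 180, 180, 180].

### API

Orientations are given as [roll, pitch, yaw] about the fixed x, y, z axes, in that order (R = Rz(yaw) Ry(pitch) Rx(roll)).
In Python, from plant import r gives the robot as it stands.
- The arm moves only by the tool send_rows, never from a script. Its argument "plan" is a list of rows, each a list of 2 entries, a list of its own where there are three numbers: the shift along the tool's x, y, z scaled (see below), then the turn, a rotation vector about the tool's x, y, z scaled (see below). A call has exactly 5 rows; each row is the pose to reach, as a shift and turn from the pose measured when the call began, along the tool's axes at that moment; what a row does not reach only later rows make up. The controller multiplies each number of a shift by 0.15 m and each number of a turn by pi/4 rad. A row lasts 1/10 s, in which the tool goes at most 50 mm and 8.59 degrees, less where a joint would pass 70% of its speed; a pose out of reach is approached as far as the arm can. A call with a number of a shift or a turn outside -1 to 1 is refused whole. A call with a gripper value outside its range is refused whole. "jaw" is the opening, from -1 (shut) to 1 (fully open), so that 0 is half open, set as the call begins (left out, the last holds). The fingers move at their own pace and stop on an object; "force" is the grip in N (left out, the last holds). Time passes only in rows, so rows that repeat a pose let the fingers close, or fill a call up. It gives the time, the measured TCP pose, the force and the opening at its end, in the units of the state.
- r.get_state(): the state, without advancing time (a new reading comes with each control period).
- r.capture(name): name is "scene" or "top" or "wrist"; returns a dict with "color" (480x640x3 uint8, red, green, blue), "range_z" (480x640 float32, m along the optical axis (not along the pixel's ray), 0 where there is no reading), "mtx" (3x3 intrinsics, pixels), "pose" (4x4, takes a point from camera to world coordinates). Camera axes: x right, y down, z forward; pixel columns grow to the right and rows downward; lengths in m; the calibration is good to about 2 mm. A picture is of the moment at which its call begins.
- r.close_job(): hands the job in, once; it reports no verdict.
Trained networks look in a picture, given as the dict that the camera call returned (one of the last four; its "shot" number tells which), for a name from the list of things; names that differ only in an ending like _2 or _b are one class to them, and where a whole thing is asked for, a point or a joint stands for the part that bears it (a point fixed in the world has none). Each returns a list of dicts, best first, with "score" (0 to 1); they miss things now and then, are a little off and sometimes report something else, mostly with a low value. They report only what shows in the picture. A call takes as long as a camera call. They do not tell look-alikes from the thing itself.
- r.find_in(picture, target): "uv" ([column, row] in pixels, amid what is visible of it).
- r.trace(picture, target): "mask" (480x640 bool, what is visible of it) and "uv" ([column, row] in pixels, amid what is visible of it).
The state is a dict: "time_s": time; "joints": joint angles; "qd": joint speeds; "joint_torque": joint torques, N m; "tcp_pos": TCP position; "eef_rot": TCP orientation; "contact_force": force on the tool from outside, world axes, zero at the start; "moment": the same for the moment, N m; "gripper_width": finger opening in m.
Only numpy, scipy, OpenCV 4.12 (cv2) and the standard library are available. Lean on these libraries where they do the work, as an engineer would, in place of code of your own. Each camera call takes 0.05 s, during which the arm holds its last target. There are 200 camera calls.

### The job

Put the empty orange sorting tubs away as one nested set, largest first: stand the medium tub in the wide low one, let go of it, and then stand the small tub in the medium one, all upright. Leave the grey metal tin where it stands; it is not part of the set.

Things in the scene. Friction and masses are not known exactly. Their poses are not given: they have to be found in the camera images.
- large_tub_center (a point): centre (half-way up, on the axis) of the large orange tub: a wide, low, open round dish, 36 mm high, outside diameter 120 mm at the rim and 110 mm at the foot, wall 3 mm, floor 4 mm thick, about 0.2 kg, loose on the bench, mouth up. (The grinder and its motor stand behind the row of tubs, from x = 0.57 m on and up to 0.27 m high: move along the front of the bench.) The point is 18 mm above its underside; z is its axis, up
- medium_tub_center (a point): centre (half-way up, on the axis) of the medium orange tub: an open round cup, 66 mm high, outside diameter 68 mm at the rim and 60 mm at the foot, wall 3 mm, floor 4 mm thick, about 0.07 kg, standing mouth up. It can be gripped across its outside near the rim; stood in the large tub its rim is 34 mm above the large tub's rim. The point is 33 mm above its underside; z is its axis, up
- small_tub_center (a point): centre (half-way up, on the axis) of the small orange tub: a narrow, tall, open round cup, 92 mm high, outside diameter 43 mm at the rim and 37 mm at the foot, wall 3 mm, floor 4 mm thick, about 0.04 kg, standing mouth up. It can be gripped across its outside near the rim; stood in the medium tub its rim is 30 mm above the medium tub's rim. The point is 46 mm above its underside; z is its axis, up
- metal_tin_center (a point): centre (half-way up, on the axis) of a bystander: an open grey galvanised-metal tin, 71 mm in diameter and 78 mm high, standing on the bench, to be left alone. z is its axis, up
Things that resemble listed ones, but are neither listed nor needed, are in the scene too. What is shaped like the part that bears medium_tub_center but yellow is not meant.

How it is judged (in metres and radians):
On the way:
1. the medium tub stands upright on the floor of the large one, let go, while the small tub is not yet in it (horizontal distance between medium_tub_center and large_tub_center below 0.032 m and z of medium_tub_center in the frame of large_tub_center below 0.023 m and angle between each of medium_tub_center, large_tub_center's own z axis and vertical below 0.17 rad and linear speed of medium_tub below 0.02 m/s and contact force between the fingers and medium_tub below 0.2 N and horizontal distance between small_tub_center and medium_tub_center above 0.06 m), for 0.2 s.
At the end, for the whole second after the job is handed in: The medium tub stands on the floor of the large one (axes within 32 mm) and the small tub on the floor of the medium one (axes within 16 mm), centres no more than 23 mm above the centre of the tub outside it, all three upright within 10 degrees and at rest (horizontal distance between medium_tub_center and large_tub_center below 0.032 m and z of medium_tub_center in the frame of large_tub_center below 0.023 m and angle between each of medium_tub_center, large_tub_center, small_tub_center's own z axis and vertical below 0.17 rad and linear speed of each of medium_tub, small_tub, large_tub below 0.02 m/s and horizontal distance between small_tub_center and medium_tub_center below 0.016 m and z of small_tub_center in the frame of medium_tub_center below 0.023 m); the robot touches nothing.
It fails at once if the grey metal tin is moved by more than 30 mm or tipped (distance of metal_tin_center from where it was at the start of the episode above 0.03 m or angle between metal_tin_center's own z axis and vertical above 0.35 rad).
It also fails if it takes over 59 s, if anything falls off the work surface, if the arm or the gripper's body presses on something with over 40 N, if the wrist force passes 120 N, or if a joint passes its speed limit or range.

## Working session

There is one attempt and no reset: what is moved stays moved. The work goes in short steps, Python scripts to look and compute and a tool call to move; the robot and the scene stay as the last step left them, time stands still between calls to the robot, and variables do not carry over. Pictures are saved under pics/ and viewed, about 8 in all and at most 12, crops included, and the job is handed in when it is done.

Besides the shell and the picture viewer there is one more tool, called after ">>>" by a JSON object that holds its "fn" and its "kwargs". send_rows: Moves the arm, as the interface text tells. Its arguments: {"type":"object","properties":{"plan":{"type":"array"},"jaw":{"type":"number"},"force":{"type":"number"}},"required":["plan"]}

```bash
mkdir -p pics; ls; cat > h.py <<'E'
import numpy as np, cv2
from plant import r
from scipy.spatial.transform import Rotation as Ro
def pts(c,mask):
    v,u=np.nonzero(mask&(c["range_z"]>0)); z=c["range_z"][v,u]
    p=np.stack([u,v,np.ones_like(u)],1)@np.linalg.inv(c["mtx"]).T*z[:,None]
    return p@c["pose"][:3,:3].T+c["pose"][:3,3]
N=["large_tub_center","medium_tub_center","small_tub_center","metal_tin_center"]
def save(n,im): cv2.imwrite("pics/"+n+".png",im[...,::-1])
E
python3 - <<'E'
from h import *
s=r.get_state();print(s)
ims=[]
for cam in("scene","top"):
    c=r.capture(cam); ims.append(c["color"].copy()); save(cam,c["color"]); np.savez(cam,**{k:v for k,v in c.items() if k!="shot"})
    for n in N:
        for d in r.trace(c,n)[:4]:
            P=pts(c,d["mask"]); 
            if len(P)<10: continue
            hi=np.percentile(P[:,2],95); T=P[P[:,2]>hi-.006]
            print(cam,n,round(d["score"],2),np.round(d["uv"]),"ztop",hi.round(3),"mid",((T.min(0)+T.max(0))/2).round(3),"ext",(np.ptp(T,axis=0)).round(3),c["color"][d["mask"]].mean(0).round())
E
```

```text
pics
{'time_s': 0.0, 'joints': array([ 8.98469371e+01,  2.05917067e+01,  6.33608069e-01, -2.27661740e-02,
       -7.01362207e+01, -1.65066568e+01]), 'qd': array([ 0.0261659 , -0.07086813, -0.08513064,  0.04924381,  0.03968477,
       -0.00100184]), 'joint_torque': array([ 1.81636486e-03, -5.82715094e+01,  2.93042368e+01,  6.99685916e+00,
        6.86911939e-03, -1.71038846e-04]), 'tcp_pos': array([0.19339282, 0.64621238, 0.24461002]), 'eef_rot': array([  93.7241324 ,   89.90328225, -102.94334053]), 'contact_force': array([-1.09628675,  0.53177945, -0.20957673]), 'moment': array([ 0.00089   , -0.04295521,  0.01941938]), 'gripper_width': 0.08773940447868184}
scene large_tub_center 0.61 [332. 262.] ztop 0.037 mid [ 0.448 -0.048  0.036] ext [0.124 0.12  0.011] [226. 131.  61.]
scene medium_tub_center 0.7 [377. 295.] ztop 0.067 mid [ 0.428 -0.194  0.067] ext [0.074 0.067 0.013] [196. 161.  59.]
scene medium_tub_center 0.68 [423. 318.] ztop 0.066 mid [ 0.442 -0.324  0.065] ext [0.07  0.069 0.01 ] [202. 102.  48.]
scene small_tub_center 0.74 [228. 189.] ztop 0.092 mid [0.424 0.342 0.091] ext [0.048 0.051 0.01 ] [184.  91.  42.]
scene metal_tin_center 0.62 [273. 216.] ztop 0.078 mid [0.448 0.175 0.078] ext [0.072 0.074 0.012] [159. 149. 129.]
top large_tub_center 0.82 [337. 237.] ztop 0.037 mid [ 0.45  -0.048  0.04 ] ext [0.119 0.119 0.017] [242. 158.  57.]
top medium_tub_center 0.91 [393. 244.] ztop 0.069 mid [ 0.43  -0.193  0.069] ext [0.067 0.065 0.013] [211. 184.  52.]
top small_tub_center 0.87 [176. 249.] ztop 0.096 mid [0.426 0.345 0.095] ext [0.042 0.045 0.01 ] [192. 101.  43.]
top metal_tin_center 0.96 [246. 237.] ztop 0.079 mid [0.449 0.176 0.08 ] ext [0.07  0.07  0.013] [211. 197. 177.]
top metal_tin_center 0.69 [333. 236.] ztop 0.038 mid [ 0.45  -0.048  0.04 ] ext [0.119 0.119 0.017] [242. 158.  57.]
```

```bash
python3 - <<'E'
from h import *
a=cv2.imread("pics/scene.png")[120:400,130:530];b=cv2.imread("pics/top.png")[160:320,130:530]
cv2.imwrite("pics/both.png",cv2.resize(np.vstack([a,b]),None,fx=1.36,fy=1.36))
cv2.imwrite("pics/med.png",cv2.resize(cv2.imread("pics/scene.png")[240:380,310:490],None,fx=4,fy=4))
E
```

```text
(no output)
```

View pics/scene.png

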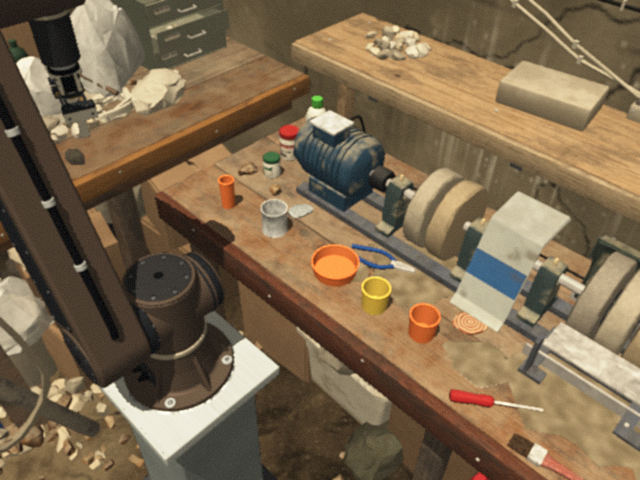

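View pics/top.png

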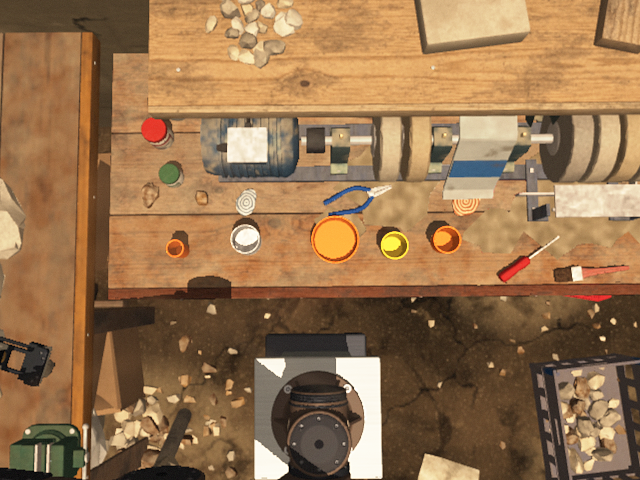

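View pics/med.png

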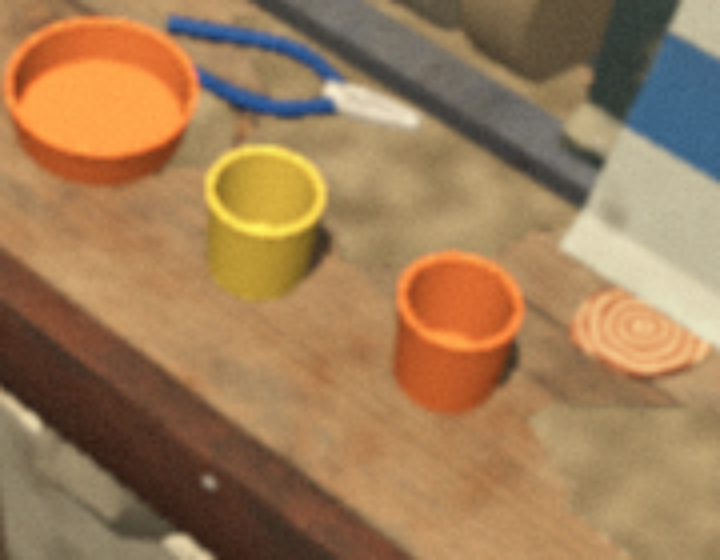

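Scene view: two cups of medium shape, at (377,295), which is yellow, and at (423,318), which is orange. The orange one fits the task, and the crop confirms its colour. The large dish is at (335,263), the small cup at (228,190) and the tin at (273,217). In the top view they are at (335,239), (176,249) and (246,238), and the medium cup is at (447,239).

```bash
cat >> h.py <<'E'
def R(): return Ro.from_euler("xyz",r.get_state()["eef_rot"],degrees=True).as_matrix()
def go(target,yaw=None):
    """remaining shift (units) in tool axes and turn (units) to tool-down with jaw (tool y) at yaw deg"""
    s=r.get_state();M=R(); d=np.array(target)-s["tcp_pos"]
    print("t",round(s["time_s"],2),"tcp",s["tcp_pos"].round(4),"w",round(s["gripper_width"],4),"F",s["contact_force"].round(1))
    print("tool y",M[:,1].round(3),"tool z",M[:,2].round(3)," shift units",(M.T@d/.15).round(3))
    if yaw is not None:
        a=np.radians(yaw); y=np.array([np.cos(a),np.sin(a),0]); x=np.array([0,0,-1.])
        G=np.stack([x,y,np.cross(x,y)],1); print("turn units",(Ro.from_matrix(M.T@G).as_rotvec()/(np.pi/4)).round(3))
def rim(P,h,tol=.005):
    T=P[abs(P[:,2]-h)<tol]; A=np.c_[2*T[:,:2],np.ones(len(T))]
    q=np.linalg.lstsq(A,(T[:,:2]**2).sum(1),rcond=None)[0]
    return q[:2].round(4),np.sqrt(q[2]+q[0]**2+q[1]**2).round(4),len(T)
E
python3 - <<'E'
from h import *
for cam in("scene","top"):
    c=dict(np.load(cam+".npz")); P=pts(c,np.ones((480,640),bool))
    for n,p,h,w in(("L",(.449,-.048),.036,.075),("M",(.442,-.324),.066,.05),("S",(.425,.343),.092,.04)):
        Q=P[(np.hypot(*(P[:,:2]-p).T)<w)]; Q=Q[Q[:,2]>.02]; hi=np.percentile(Q[:,2],98)
        T=Q[Q[:,2]>hi-.008]
        print(cam,n,"top",hi.round(4),((T.min(0)+T.max(0))/2).round(4),rim(Q,hi-.003))
for y in(0,90,180,-90): print(y);go([.44,-.32,.2],y)
E
```

```text
scene L top 0.0395 [ 0.4472 -0.0483  0.0368] (array([ 0.4468, -0.0484]), np.float64(0.0581), 247)
scene M top 0.0677 [ 0.4417 -0.3238  0.065 ] (array([ 0.441 , -0.3249]), np.float64(0.0323), 199)
scene S top 0.0946 [0.4236 0.3429 0.0915] (array([0.4237, 0.3435]), np.float64(0.0206), 83)
top L top 0.0428 [ 0.4496 -0.0477  0.0417] (array([ 0.4496, -0.0475]), np.float64(0.0583), 167)
top M top 0.0727 [ 0.4437 -0.3234  0.07  ] (array([ 0.4434, -0.3236]), np.float64(0.0324), 91)
top S top 0.0974 [0.4262 0.3451 0.0946] (array([0.4262, 0.3448]), np.float64(0.02), 75)
0
t 0.5 tcp [0.1935 0.6466 0.2455] w 0.0876 F [-0.   0.1  0.2]
tool y [-0.287 -0.958  0.   ] tool z [-0.958  0.287 -0.   ]  shift units [ 0.304  5.702 -3.422]
turn units [-2.37  0.   -0.  ]
90
t 0.5 tcp [0.1935 0.6466 0.2455] w 0.0876 F [-0.   0.1  0.2]
tool y [-0.287 -0.958  0.   ] tool z [-0.958  0.287 -0.   ]  shift units [ 0.304  5.702 -3.422]
turn units [ 3.63 -0.   -0.  ]
180
t 0.5 tcp [0.1935 0.6466 0.2455] w 0.0876 F [-0.   0.1  0.2]
tool y [-0.287 -0.958  0.   ] tool z [-0.958  0.287 -0.   ]  shift units [ 0.304  5.702 -3.422]
turn units [ 1.63 -0.   -0.  ]
-90
t 0.5 tcp [0.1935 0.6466 0.2455] w 0.0876 F [-0.   0.1  0.2]
tool y [-0.287 -0.958  0.   ] tool z [-0.958  0.287 -0.   ]  shift units [ 0.304  5.702 -3.422]
turn units [-0.37  0.   -0.  ]
```

>>> {"fn": "send_rows", "kwargs": {"plan": [[[0, 0.575, -0.868], [-0.37, 0, 0]], [[0, 0.575, -0.868], [-0.37, 0, 0]], [[0, 0.575, -0.868], [-0.37, 0, 0]], [[0, 0.575, -0.868], [-0.37, 0, 0]], [[0, 0.575, -0.868], [-0.37, 0, 0]]], "jaw": 1}}

```text
time_s: 1.0
tcp_pos: [0.2946, 0.5257, 0.2462]
eef_rot: [-100.0, 89.9, 79.8]
contact_force: [0.8, 1.8, 0.3]
gripper_width: 0.0878
```

>>> {"fn": "send_rows", "kwargs": {"plan": [[[0, 1, -0.667], [0, 0, 0]], [[0, 1, -0.667], [0, 0, 0]], [[0, 1, -0.667], [0, 0, 0]], [[0, 1, -0.667], [0, 0, 0]], [[0, 1, -0.667], [0, 0, 0]]]}}

```text
time_s: 1.5
tcp_pos: [0.3953, 0.3738, 0.2464]
eef_rot: [-109.9, 89.9, 69.9]
contact_force: [0.3, 0.3, -0.4]
gripper_width: 0.0872
```

```bash
python3 -c "
from h import *
go([.44,.23,.24],-90);print(r.get_state()['joints'].round(1))"
```

```text
t 1.5 tcp [0.3953 0.3738 0.2464] w 0.0872 F [ 0.3  0.3 -0.4]
tool y [-0.005 -1.    -0.001] tool z [-1.     0.005 -0.   ]  shift units [ 0.042  0.957 -0.302]
turn units [-0.006 -0.001  0.001]
[ 64.    8.2 -15.9  -0.  -65.9  25.7]
```

>>> {"fn": "send_rows", "kwargs": {"plan": [[[0, 1, -0.28], [0, 0, 0]], [[0, 1, -0.28], [0, 0, 0]], [[0, 1, -0.28], [0, 0, 0]], [[0, 1, -0.28], [0, 0, 0]], [[0, 1, -0.28], [0, 0, 0]]]}}

```text
time_s: 2.0
tcp_pos: [0.4369, 0.2236, 0.2465]
eef_rot: [-117.0, 89.9, 62.7]
contact_force: [0.1, 0.6, -0.3]
gripper_width: 0.0874
```

>>> {"fn": "send_rows", "kwargs": {"plan": [[[0, 1, 0], [0, 0, 0]], [[0, 1, 0], [0, 0, 0]], [[0, 1, 0], [0, 0, 0]], [[0, 1, 0], [0, 0, 0]], [[0, 1, 0], [0, 0, 0]]]}}

```text
time_s: 2.5
tcp_pos: [0.4366, 0.0744, 0.2465]
eef_rot: [-125.3, 89.8, 54.3]
contact_force: [0.1, 0.5, -0.4]
gripper_width: 0.0876
```

>>> {"fn": "send_rows", "kwargs": {"plan": [[[0, 1, 0], [0, 0, 0]], [[0, 1, 0], [0, 0, 0]], [[0, 1, 0], [0, 0, 0]], [[0, 1, 0], [0, 0, 0]], [[0, 1, 0], [0, 0, 0]]]}}

```text
time_s: 3.0
tcp_pos: [0.4364, -0.0751, 0.246]
eef_rot: [-122.2, 89.8, 57.3]
contact_force: [0.6, -0.1, -1.2]
gripper_width: 0.0877
```

>>> {"fn": "send_rows", "kwargs": {"plan": [[[0, 1, 0], [0, 0, 0]], [[0, 1, 0], [0, 0, 0]], [[0, 1, 0], [0, 0, 0]], [[0, 1, 0], [0, 0, 0]], [[0, 1, 0], [0, 0, 0]]]}}

```text
time_s: 3.5
tcp_pos: [0.4361, -0.2242, 0.2451]
eef_rot: [-102.0, 89.8, 77.5]
contact_force: [-0.3, -0.2, 0.9]
gripper_width: 0.088
```

```bash
python3 - <<'E'
from h import *
go([.442,-.324,.16],-90);print(r.get_state()['joints'].round(1))
c=r.capture("wrist"); save("w1",c["color"]); np.savez("w1",color=c["color"],range_z=c["range_z"],mtx=c["mtx"],pose=c["pose"])
for d in r.trace(c,N[1]):
    P=pts(c,d["mask"]); print(d["score"],d["uv"],c["color"][d["mask"]].mean(0).round(),len(P))
P=pts(c,np.ones((480,640),bool)); print(P.min(0),P.max(0))
for n,p,w in(("L",(.449,-.048),.075),("M",(.442,-.324),.05)):
    Q=P[(np.hypot(*(P[:,:2]-p).T)<w)&(P[:,2]>.02)&(P[:,2]<.12)]
    if len(Q)>50:
        hi=np.percentile(Q[:,2],98); T=Q[Q[:,2]>hi-.006]; print(n,hi,((T.min(0)+T.max(0))/2).round(4),np.ptp(T,axis=0),rim(Q,hi-.003))
E
```

```text
t 3.5 tcp [ 0.4361 -0.2242  0.2451] w 0.088 F [-0.3 -0.2  0.9]
tool y [-0.008 -1.    -0.003] tool z [-1.     0.008 -0.001]  shift units [ 0.566  0.667 -0.044]
turn units [-0.011 -0.001  0.003]
[ -4.3   3.  -21.9  -0.2 -65.1  93.9]
0.77 [286.0, 232.9] [208. 181.  34.] 4470
0.72 [433.5, 212.9] [203. 115.  28.] 4985
[-0.72936729 -0.96531114 -0.74801593] [0.63449126 0.59790646 0.3433375 ]
L 0.03663971735044427 [ 0.4473 -0.0496  0.0342] [0.12102266 0.12064324 0.00709858] (array([ 0.4476, -0.0501]), np.float64(0.0579), 2187)
M 0.06660927096018017 [ 0.4414 -0.3258  0.0643] [0.0684441  0.06914527 0.00726784] (array([ 0.4417, -0.3251]), np.float64(0.0322), 1282)
```

>>> {"fn": "send_rows", "kwargs": {"plan": [[[0.766, 0.674, -0.042], [0, 0, 0]], [[0.766, 0.674, -0.042], [0, 0, 0]], [[0.766, 0.674, -0.042], [0, 0, 0]], [[0.766, 0.674, -0.042], [-0.01, 0, 0]], [[0.766, 0.674, -0.042], [-0.01, 0, 0]]]}}

```text
time_s: 4.1
tcp_pos: [0.4424, -0.3227, 0.1294]
eef_rot: [-69.4, 89.8, 110.8]
contact_force: [0.8, 0.3, 0.6]
gripper_width: 0.0878
```

```bash
python3 - <<'E'
from h import *
go([.4417,-.325,.055],-90)
c=r.capture("wrist"); save("w2",c["color"])
P=pts(c,np.ones((480,640),bool))
Q=P[(np.hypot(*(P[:,:2]-(.4417,-.325)).T)<.05)&(P[:,2]>.02)&(P[:,2]<.1)]
if len(Q)>50:
    hi=np.percentile(Q[:,2],98); T=Q[Q[:,2]>hi-.006]; print(hi,((T.min(0)+T.max(0))/2).round(4),np.ptp(T,axis=0),rim(Q,hi-.003))
E
```

```text
t 4.1 tcp [ 0.4424 -0.3227  0.1294] w 0.0878 F [0.8 0.3 0.6]
tool y [ 0.004 -1.    -0.003] tool z [-1.    -0.004  0.001]  shift units [0.496 0.017 0.004]
turn units [0.005 0.002 0.004]
0.06646418946429629 [ 0.4484 -0.3256  0.064 ] [0.05534064 0.06872832 0.00694405] (array([ 0.4424, -0.3256]), np.float64(0.032), 1976)
```

View pics/w2.png

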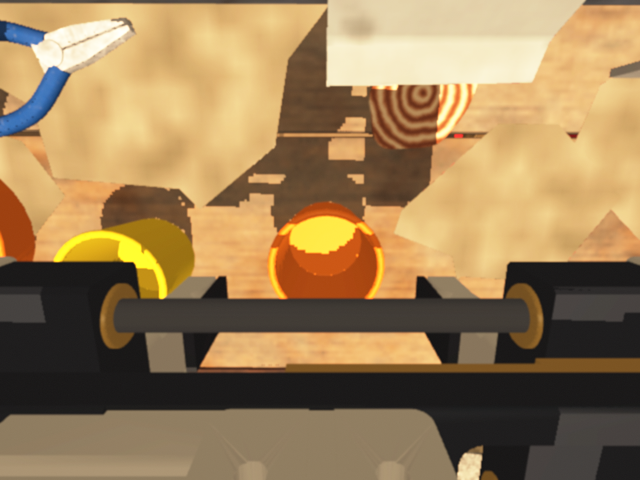

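The wrist view shows the orange medium cup at (326,255), centred between the open fingers, with the yellow cup clear to the left.

>>> {"fn": "send_rows", "kwargs": {"plan": [[[0.17, 0.018, 0], [0, 0, 0]], [[0.34, 0.018, 0], [0, 0, 0]], [[0.496, 0.018, 0], [0, 0, 0]], [[0.496, 0.018, 0], [0, 0, 0]], [[0.496, 0.018, 0], [0, 0, 0]]]}}

```text
time_s: 4.65
tcp_pos: [0.4446, -0.3244, 0.0582]
eef_rot: [-156.0, 89.8, 24.4]
contact_force: [0.5, -1.0, 0.0]
gripper_width: 0.0874
```

>>> {"fn": "send_rows", "kwargs": {"plan": [[[0, 0, 0], [0, 0, 0]], [[0, 0, 0], [0, 0, 0]], [[0, 0, 0], [0, 0, 0]], [[0, 0, 0], [0, 0, 0]], [[0, 0, 0], [0, 0, 0]]], "jaw": -0.2, "force": 15}}

```text
time_s: 5.15
tcp_pos: [0.4452, -0.3248, 0.0591]
eef_rot: [-171.4, 89.7, 9.0]
contact_force: [-1.0, 1.1, 6.2]
gripper_width: 0.0656
```

```bash
python3 -c "
from h import *
go([.4417,-.325,.055],-90)"
```

```text
t 5.15 tcp [ 0.4452 -0.3248  0.0591] w 0.0656 F [-1.   1.1  6.2]
tool y [ 0.007 -1.    -0.001] tool z [-1.    -0.007 -0.005]  shift units [0.027 0.002 0.024]
turn units [ 0.008 -0.006  0.001]
```

>>> {"fn": "send_rows", "kwargs": {"plan": [[[-0.2, 0, 0], [0, 0, 0]], [[-0.4, 0, 0], [0, 0, 0]], [[-0.62, 0, 0], [0, 0, 0]], [[-0.62, 0, 0], [0, 0, 0]], [[-0.62, 0, 0], [0, 0, 0]]]}}

```text
time_s: 5.65
tcp_pos: [0.4449, -0.3249, 0.1527]
eef_rot: [-174.7, 89.6, 5.7]
contact_force: [-0.9, 0.9, -1.0]
gripper_width: 0.066
```

>>> {"fn": "send_rows", "kwargs": {"plan": [[[0, -0.25, 0], [0, 0, 0]], [[0, -0.5, 0], [0, 0, 0]], [[0, -0.75, 0], [0, 0, 0]], [[0, -1, 0], [0, 0, 0]], [[0, -1, 0], [0, 0, 0]]]}}

```text
time_s: 6.15
tcp_pos: [0.4429, -0.1719, 0.1517]
eef_rot: [-162.8, 89.7, 17.7]
contact_force: [-0.3, -0.1, -0.4]
gripper_width: 0.0659
```

```bash
python3 - <<'E'
from h import *
go([.4505,-.0495,.150],-90)
c=r.capture("wrist"); save("w3",c["color"])
P=pts(c,np.ones((480,640),bool)); t=r.get_state()["tcp_pos"]
Q=P[(np.hypot(*(P[:,:2]-t[:2]).T)<.045)&(P[:,2]<t[2]+.02)&(P[:,2]>t[2]-.03)]
hi=np.percentile(Q[:,2],90); print("medium rim",hi,rim(Q,hi-.003))
Q=P[(np.hypot(*(P[:,:2]-(.448,-.05)).T)<.075)&(P[:,2]>.02)&(P[:,2]<.07)]
hi=np.percentile(Q[:,2],98); print("large",hi,rim(Q,hi-.003))
E
```

```text
t 6.15 tcp [ 0.4429 -0.1719  0.1517] w 0.0659 F [-0.3 -0.1 -0.4]
tool y [ 0.009 -1.    -0.001] tool z [-1.    -0.009 -0.004]  shift units [ 0.012 -0.815 -0.058]
turn units [ 0.011 -0.005  0.002]
medium rim 0.1585032354135813 (array([ 0.4405, -0.1726]), np.float64(0.0332), 3741)
large 0.0365346589269679 (array([ 0.4479, -0.0499]), np.float64(0.0578), 2606)
```

View pics/w3.png

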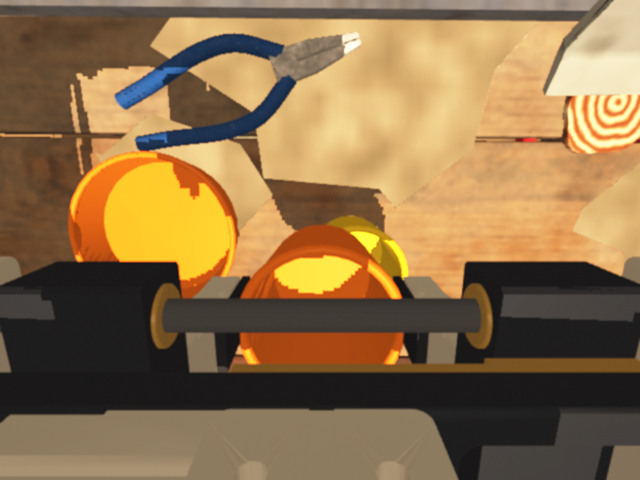

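The medium cup is held upright at (322,300), and the large dish is ahead at (153,222).

>>> {"fn": "send_rows", "kwargs": {"plan": [[[0, -0.25, -0.055], [0, 0, 0]], [[0, -0.5, -0.055], [0, 0, 0]], [[0, -0.815, -0.055], [0, 0, 0]], [[0, -0.815, -0.055], [0.01, -0.005, 0]], [[0, -0.815, -0.055], [0.01, -0.005, 0]]]}}

```text
time_s: 6.7
tcp_pos: [0.4502, -0.0504, 0.1513]
eef_rot: [-25.4, 89.9, 154.8]
contact_force: [-0.6, -0.4, -0.1]
gripper_width: 0.0659
```

>>> {"fn": "send_rows", "kwargs": {"plan": [[[0.1, 0, 0], [0, 0, 0]], [[0.25, 0, 0], [0, 0, 0]], [[0.4, 0, 0], [0, 0, 0]], [[0.48, 0, 0], [0, 0, 0]], [[0.48, 0, 0], [0, 0, 0]]]}}

```text
time_s: 7.2
tcp_pos: [0.4484, -0.0524, 0.0772]
eef_rot: [7.6, 89.7, -172.4]
contact_force: [0.9, -0.9, -1.2]
gripper_width: 0.0654
```

```bash
python3 -c "
from h import *
go([.4503,-.049,.063],-90)"
```

```text
t 7.2 tcp [ 0.4484 -0.0524  0.0772] w 0.0654 F [ 0.9 -0.9 -1.2]
tool y [ 0.    -1.     0.001] tool z [-1.    -0.     0.006]  shift units [ 0.094 -0.023 -0.013]
turn units [ 0.001  0.007 -0.001]
```

>>> {"fn": "send_rows", "kwargs": {"plan": [[[0.03, -0.02, -0.01], [0, 0, 0]], [[0.05, -0.02, -0.01], [0, 0, 0]], [[0.07, -0.02, -0.01], [0, 0, 0]], [[0.09, -0.02, -0.01], [0, 0, 0]], [[0.095, -0.02, -0.01], [0, 0, 0]]]}}

```text
time_s: 7.7
tcp_pos: [0.4499, -0.0495, 0.0632]
eef_rot: [9.7, 89.7, -170.3]
contact_force: [-2.1, -0.8, 9.6]
gripper_width: 0.0658
```

```bash
python3 -c "
from h import *
go([.4503,-.049,.063],-90)"
```

```text
t 7.7 tcp [ 0.4499 -0.0495  0.0632] w 0.0658 F [-2.1 -0.8  9.6]
tool y [ 0.001 -1.     0.001] tool z [-1.    -0.001  0.006]  shift units [ 0.001 -0.003 -0.003]
turn units [ 0.001  0.007 -0.001]
```

Floor contact shows (9.6 N up). I'll open the jaws, wait, then lift straight up.

>>> {"fn": "send_rows", "kwargs": {"plan": [[[0, 0, 0], [0, 0, 0]], [[0, 0, 0], [0, 0, 0]], [[0, 0, 0], [0, 0, 0]], [[0, 0, 0], [0, 0, 0]], [[0, 0, 0], [0, 0, 0]]], "jaw": 1}}

```text
time_s: 8.2
tcp_pos: [0.4499, -0.0495, 0.0632]
eef_rot: [9.6, 89.7, -170.4]
contact_force: [-0.3, -0.1, -0.1]
gripper_width: 0.0872
```

>>> {"fn": "send_rows", "kwargs": {"plan": [[[-0.2, 0, 0], [0, 0, 0]], [[-0.5, 0, 0], [0, 0, 0]], [[-0.8, 0, 0], [0, 0, 0]], [[-1, 0, 0], [0, 0, 0]], [[-1, 0, 0], [0, 0, 0]]]}}

```text
time_s: 8.7
tcp_pos: [0.4532, -0.0489, 0.2177]
eef_rot: [-167.4, 89.8, 12.7]
contact_force: [0.3, -0.5, -0.0]
gripper_width: 0.0872
```

>>> {"fn": "send_rows", "kwargs": {"plan": [[[-0.2, -0.3, 0.05], [0, 0, 0]], [[-0.2, -0.6, 0.05], [0, 0, 0]], [[-0.2, -1, 0.05], [0, 0, 0]], [[-0.2, -1, 0.05], [0, 0, 0]], [[-0.2, -1, 0.05], [0, 0, 0]]]}}

```text
time_s: 9.2
tcp_pos: [0.4451, 0.1026, 0.2472]
eef_rot: [-173.1, 89.9, 7.1]
contact_force: [-0.2, -0.8, -0.4]
gripper_width: 0.088
```

```bash
cat >> h.py <<'E'
def look(cam,name=None):
    c=r.capture(cam)
    if name: save(name,c["color"])
    P=pts(c,np.ones((480,640),bool))
    for n,p,lo,hi,w in(("L",(.448,-.05),.03,.04,.07),("M",(.448,-.05),.06,.08,.045),("S",(.425,.344),.085,.1,.035),("S in M",(.448,-.05),.09,.11,.035),("tin",(.449,.176),.07,.085,.05)):
        Q=P[(np.hypot(*(P[:,:2]-p).T)<w)&(P[:,2]>lo)&(P[:,2]<hi)]
        if len(Q)>30: h=np.percentile(Q[:,2],95); print(cam,n,"rim z",h.round(4),rim(Q,h-.003), "plane tilt deg",tilt(Q,h))
def tilt(Q,h):
    T=Q[Q[:,2]>h-.006]; A=np.c_[T[:,:2]-T[:,:2].mean(0),np.ones(len(T))]
    return np.degrees(np.hypot(*np.linalg.lstsq(A,T[:,2],rcond=None)[0][:2])).round(1)
E
python3 - <<'E'
from h import *
go([.425,.344,.24],-90); look("wrist","w4"); look("scene")
E
```

```text
t 9.2 tcp [0.4451 0.1026 0.2472] w 0.088 F [-0.2 -0.8 -0.4]
tool y [ 0.005 -1.    -0.   ] tool z [-1.    -0.005 -0.002]  shift units [ 0.048 -1.61   0.126]
turn units [ 0.006 -0.002  0.   ]
wrist L rim z 0.038 (array([ 0.4486, -0.0474]), np.float64(0.0528), 2414) plane tilt deg 0.0
wrist M rim z 0.0705 (array([ 0.4461, -0.0495]), np.float64(0.0322), 1383) plane tilt deg 0.6
wrist S rim z 0.0923 (array([0.4249, 0.3426]), np.float64(0.0197), 643) plane tilt deg 2.8
wrist tin rim z 0.0785 (array([0.4467, 0.1738]), np.float64(0.034), 1042) plane tilt deg 0.6
scene L rim z 0.0388 (array([ 0.4436, -0.0515]), np.float64(0.0485), 307) plane tilt deg 0.1
scene M rim z 0.0732 (array([ 0.4452, -0.0499]), np.float64(0.0325), 147) plane tilt deg 0.9
scene S rim z 0.0952 (array([0.4245, 0.3434]), np.float64(0.0202), 75) plane tilt deg 0.9
scene tin rim z 0.0812 (array([0.4464, 0.1747]), np.float64(0.0339), 124) plane tilt deg 0.9
```

View pics/w4.png

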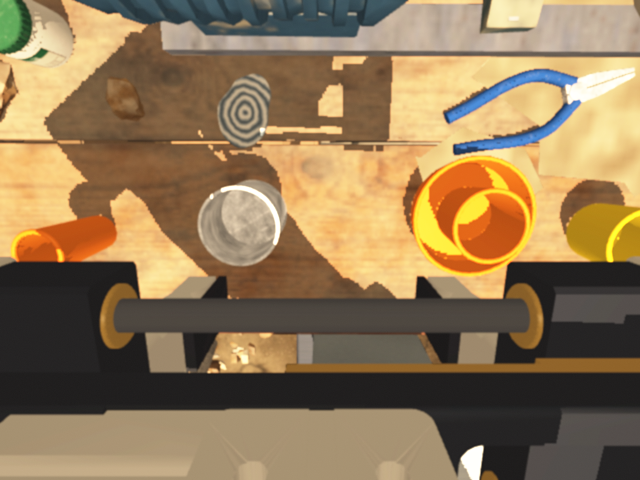

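Wrist view: the medium cup stands at (490,228) inside the large dish (475,215), with its rim at 0.0705 as expected. The tin is at (240,222) and the small cup at (60,243). Next is the small cup.

>>> {"fn": "send_rows", "kwargs": {"plan": [[[0, -0.3, 0.06], [0, 0, 0]], [[0, -0.6, 0.06], [0, 0, 0]], [[0, -1, 0.06], [0, 0, 0]], [[0, -1, 0.06], [0, 0, 0]], [[0, -1, 0.06], [0, 0, 0]]]}}

```text
time_s: 9.8
tcp_pos: [0.4358, 0.2508, 0.2463]
eef_rot: [112.1, 89.9, -67.7]
contact_force: [-0.4, -2.0, -0.4]
gripper_width: 0.0874
```

>>> {"fn": "send_rows", "kwargs": {"plan": [[[0.1, -0.3, 0.06], [0, 0, 0]], [[0.3, -0.61, 0.06], [0, 0, 0]], [[0.55, -0.61, 0.06], [0, 0, 0]], [[0.55, -0.61, 0.06], [0, 0, 0]], [[0.55, -0.61, 0.06], [0, 0, 0]]]}}

```text
time_s: 10.3
tcp_pos: [0.427, 0.3402, 0.1638]
eef_rot: [85.7, 89.8, -94.2]
contact_force: [0.1, 0.0, 1.1]
gripper_width: 0.0876
```

```bash
python3 - <<'E'
from h import *
look("wrist");go([.425,.3435,.085],-90)
E
```

```text
wrist S rim z 0.0924 (array([0.4249, 0.3441]), np.float64(0.0198), 1506) plane tilt deg 0.9
wrist tin rim z 0.0784 (array([0.4466, 0.1752]), np.float64(0.034), 2217) plane tilt deg 0.9
t 10.35 tcp [0.4276 0.341  0.1651] w 0.0877 F [0.5 0.6 1.1]
tool y [ 0.002 -1.     0.001] tool z [-1.    -0.002 -0.001]  shift units [ 0.534 -0.017  0.018]
turn units [ 0.002 -0.002 -0.002]
```

>>> {"fn": "send_rows", "kwargs": {"plan": [[[0.15, -0.02, 0.018], [0, 0, 0]], [[0.35, -0.02, 0.018], [0, 0, 0]], [[0.53, -0.02, 0.018], [0, 0, 0]], [[0.535, -0.02, 0.018], [0, 0, 0]], [[0.535, -0.02, 0.018], [0, 0, 0]]]}}

```text
time_s: 10.85
tcp_pos: [0.426, 0.3439, 0.0868]
eef_rot: [178.7, 89.8, -1.3]
contact_force: [-0.4, 0.1, 0.3]
gripper_width: 0.0882
```

```bash
python3 - <<'E'
from h import *
go([.425,.344,.085],-90)
E
```

```text
t 10.85 tcp [0.426  0.3439 0.0868] w 0.0882 F [-0.4  0.1  0.3]
tool y [ 0.001 -1.     0.   ] tool z [-1.    -0.001 -0.003]  shift units [ 0.012 -0.001  0.007]
turn units [ 0.002 -0.004 -0.   ]
```

>>> {"fn": "send_rows", "kwargs": {"plan": [[[0.01, 0, 0], [0, 0, 0]], [[0.01, 0, 0], [0, 0, 0]], [[0.01, 0, 0], [0, 0, 0]], [[0.01, 0, 0], [0, 0, 0]], [[0.01, 0, 0], [0, 0, 0]]], "jaw": -0.6, "force": 12}}

```text
time_s: 11.35
tcp_pos: [0.426, 0.344, 0.0856]
eef_rot: [-174.9, 89.8, 5.2]
contact_force: [0.3, 0.3, 0.1]
gripper_width: 0.0532
```

>>> {"fn": "send_rows", "kwargs": {"plan": [[[0, 0, 0], [0, 0, 0]], [[0, 0, 0], [0, 0, 0]], [[-0.1, 0, 0], [0, 0, 0]], [[-0.2, 0, 0], [0, 0, 0]], [[-0.2, 0, 0], [0, 0, 0]]]}}

```text
time_s: 11.85
tcp_pos: [0.4267, 0.345, 0.1172]
eef_rot: [-152.4, 89.7, 27.7]
contact_force: [0.1, 0.5, -0.6]
gripper_width: 0.0421
```

>>> {"fn": "send_rows", "kwargs": {"plan": [[[-0.25, 0, 0], [0, 0, 0]], [[-0.5, 0, 0], [0, 0, 0]], [[-0.7, 0, 0], [0, 0, 0]], [[-0.7, 0, 0], [0, 0, 0]], [[-0.7, 0, 0], [0, 0, 0]]]}}

```text
time_s: 12.35
tcp_pos: [0.426, 0.3448, 0.2221]
eef_rot: [-144.3, 89.7, 35.8]
contact_force: [0.0, -0.1, -1.7]
gripper_width: 0.0427
```

```bash
python3 - <<'E'
from h import *
go([.44,-.0495,.22],-90)
E
```

```text
t 12.35 tcp [0.426  0.3448 0.2221] w 0.0427 F [ 0.  -0.1 -1.7]
tool y [ 0.002 -1.    -0.004] tool z [-1.    -0.002 -0.005]  shift units [ 0.005  2.629 -0.089]
turn units [ 0.002 -0.006  0.005]
```

>>> {"fn": "send_rows", "kwargs": {"plan": [[[0, 0.25, -0.06], [0, 0, 0]], [[0, 0.5, -0.06], [0, 0, 0]], [[0, 0.75, -0.06], [0, 0, 0]], [[0, 1, -0.06], [0, 0, 0]], [[0, 1, -0.06], [0, 0, 0]]]}}

```text
time_s: 12.85
tcp_pos: [0.4337, 0.1908, 0.2198]
eef_rot: [-146.9, 89.9, 33.0]
contact_force: [0.1, -0.4, -0.2]
gripper_width: 0.0425
```

>>> {"fn": "send_rows", "kwargs": {"plan": [[[0, 0.25, -0.06], [0, 0, 0]], [[0, 0.5, -0.06], [0, 0, 0]], [[0, 0.75, -0.06], [0, 0, 0]], [[0, 1, -0.06], [0, 0, 0]], [[0, 1, -0.06], [0, 0, 0]]]}}

```text
time_s: 13.35
tcp_pos: [0.4412, 0.0377, 0.2181]
eef_rot: [3.2, 89.9, -177.0]
contact_force: [0.3, 0.3, -0.9]
gripper_width: 0.0426
```

```bash
python3 - <<'E'
from h import *
for k in (0,1):
    c=r.capture("wrist"); P=pts(c,np.ones((480,640),bool)); t=r.get_state()["tcp_pos"]
    Q=P[(np.hypot(*(P[:,:2]-t[:2]).T)<.035)&(P[:,2]<t[2]+.02)&(P[:,2]>t[2]-.03)]
    hi=np.percentile(Q[:,2],90); q=rim(Q,hi-.003); print("small rim-TCP",(hi-t[2]).round(4),q[0]-t[:2],q)
save("w5",c["color"]); look("wrist"); go([.446,-.0495,.22],-90)
E
```

```text
small rim-TCP 0.0061 [ 0.00092822 -0.00065014] (array([0.4427, 0.0385]), np.float64(0.0218), 3406)
small rim-TCP 0.0061 [ 0.00118271 -0.0004402 ] (array([0.4433, 0.0397]), np.float64(0.0218), 3391)
wrist L rim z 0.0377 (array([ 0.4504, -0.0475]), np.float64(0.0534), 2437) plane tilt deg 0.1
wrist M rim z 0.0704 (array([ 0.4463, -0.0497]), np.float64(0.0321), 1375) plane tilt deg 0.7
wrist tin rim z 0.0783 (array([0.4467, 0.1736]), np.float64(0.034), 1159) plane tilt deg 0.8
t 13.5 tcp [0.4423 0.0408 0.2188] w 0.0426 F [-0.5 -0.2 -0.9]
tool y [-0.002 -1.    -0.001] tool z [-1.     0.002 -0.001]  shift units [-0.009  0.602 -0.026]
turn units [-0.003 -0.001  0.001]
```

View pics/w5.png

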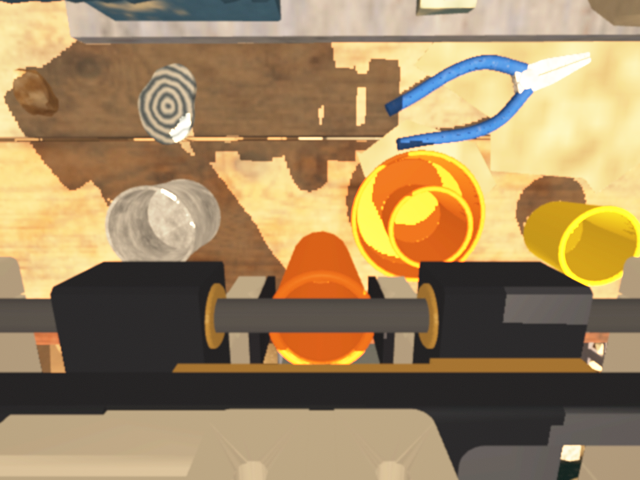

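The small cup is held upright at (320,310). The nest is at (418,215) and the tin, at (163,222), is undisturbed.

>>> {"fn": "send_rows", "kwargs": {"plan": [[[0, 0.2, -0.022], [0, 0, 0]], [[0, 0.4, -0.022], [0, 0, 0]], [[0, 0.6, -0.022], [0, 0, 0]], [[0, 0.6, -0.022], [0, 0, 0]], [[0, 0.6, -0.022], [0, 0, 0]]]}}

```text
time_s: 14.0
tcp_pos: [0.4456, -0.0487, 0.2182]
eef_rot: [-73.3, 90.0, 106.6]
contact_force: [0.2, -0.0, -0.4]
gripper_width: 0.0428
```

>>> {"fn": "send_rows", "kwargs": {"plan": [[[0.1, 0, 0], [0, 0, 0]], [[0.2, 0, 0], [0, 0, 0]], [[0.3, 0, 0], [0, 0, 0]], [[0.3, 0, 0], [0, 0, 0]], [[0.3, 0, 0], [0, 0, 0]]]}}

```text
time_s: 14.5
tcp_pos: [0.4459, -0.0478, 0.1733]
eef_rot: [-22.1, 90.0, 157.9]
contact_force: [0.4, -0.5, -0.1]
gripper_width: 0.0426
```

```bash
python3 - <<'E'
from h import *
look("scene"); go([.4455,-.0492,.094],-90)
E
```

```text
scene L rim z 0.039 (array([ 0.4441, -0.0505]), np.float64(0.0493), 301) plane tilt deg 0.2
scene M rim z 0.073 (array([ 0.4453, -0.0499]), np.float64(0.0324), 116) plane tilt deg 0.7
scene S in M rim z 0.1081 (array([ 0.4441, -0.047 ]), np.float64(0.0178), 39) plane tilt deg 2.5
scene tin rim z 0.0822 (array([0.4464, 0.1747]), np.float64(0.0339), 106) plane tilt deg 0.7
t 14.55 tcp [ 0.4461 -0.0479  0.1737] w 0.0426 F [-0.8  0.4 -0.7]
tool y [-0.001 -1.    -0.001] tool z [-1.     0.001 -0.   ]  shift units [0.532 0.009 0.004]
turn units [-0.001 -0.     0.001]
```

>>> {"fn": "send_rows", "kwargs": {"plan": [[[0.1, 0.01, 0.003], [0, 0, 0]], [[0.2, 0.01, 0.003], [0, 0, 0]], [[0.3, 0.01, 0.003], [0, 0, 0]], [[0.4, 0.01, 0.003], [0, 0, 0]], [[0.43, 0.01, 0.003], [0, 0, 0]]]}}

```text
time_s: 15.05
tcp_pos: [0.4456, -0.0491, 0.1088]
eef_rot: [-50.0, 90.0, 130.0]
contact_force: [-0.8, 0.1, -0.6]
gripper_width: 0.0426
```

```bash
python3 - <<'E'
from h import *
go([.4455,-.0492,.094],-90)
E
```

```text
t 15.05 tcp [ 0.4456 -0.0491  0.1088] w 0.0426 F [-0.8  0.1 -0.6]
tool y [-0.001 -1.    -0.   ] tool z [-1.     0.001  0.   ]  shift units [0.099 0.001 0.   ]
turn units [-0.001  0.     0.001]
```

>>> {"fn": "send_rows", "kwargs": {"plan": [[[0.02, 0, 0], [0, 0, 0]], [[0.04, 0, 0], [0, 0, 0]], [[0.06, 0, 0], [0, 0, 0]], [[0.08, 0, 0], [0, 0, 0]], [[0.095, 0, 0], [0, 0, 0]]]}}

```text
time_s: 15.55
tcp_pos: [0.4457, -0.049, 0.0946]
eef_rot: [-97.6, 90.0, 82.3]
contact_force: [-0.1, -0.5, 0.3]
gripper_width: 0.0427
```

```bash
python3 - <<'E'
from h import *
go([.4455,-.0492,.094],-90); look("scene")
E
```

```text
t 15.55 tcp [ 0.4457 -0.049   0.0946] w 0.0427 F [-0.1 -0.5  0.3]
tool y [-0.001 -1.    -0.001] tool z [-1.     0.001 -0.   ]  shift units [0.004 0.001 0.001]
turn units [-0.001 -0.     0.001]
scene L rim z 0.0392 (array([ 0.4472, -0.0478]), np.float64(0.0528), 244) plane tilt deg 0.0
scene M rim z 0.0784 (array([ 0.4401, -0.0506]), np.float64(0.0238), 94) plane tilt deg 2.5
scene S in M rim z 0.1071 (array([ 0.4451, -0.0499]), np.float64(0.0245), 66) plane tilt deg 3.0
scene tin rim z 0.0811 (array([0.4465, 0.1754]), np.float64(0.0339), 115) plane tilt deg 0.8
```

>>> {"fn": "send_rows", "kwargs": {"plan": [[[0.005, 0, 0], [0, 0, 0]], [[0.008, 0, 0], [0, 0, 0]], [[0.012, 0, 0], [0, 0, 0]], [[0.012, 0, 0], [0, 0, 0]], [[0.012, 0, 0], [0, 0, 0]]]}}

```text
time_s: 16.1
tcp_pos: [0.4464, -0.049, 0.0935]
eef_rot: [-162.7, 89.9, 17.2]
contact_force: [-1.4, 0.9, 9.9]
gripper_width: 0.0424
```

Contact with the floor (9.9 N). I'll release and retreat.

>>> {"fn": "send_rows", "kwargs": {"plan": [[[0, 0, 0], [0, 0, 0]], [[0, 0, 0], [0, 0, 0]], [[0, 0, 0], [0, 0, 0]], [[0, 0, 0], [0, 0, 0]], [[0, 0, 0], [0, 0, 0]]], "jaw": 1}}

```text
time_s: 16.6
tcp_pos: [0.4463, -0.049, 0.0934]
eef_rot: [-161.3, 89.9, 18.7]
contact_force: [0.3, -0.5, -0.5]
gripper_width: 0.0771
```

>>> {"fn": "send_rows", "kwargs": {"plan": [[[0, 0, 0], [0, 0, 0]], [[0, 0, 0], [0, 0, 0]], [[0, 0, 0], [0, 0, 0]], [[0, 0, 0], [0, 0, 0]], [[0, 0, 0], [0, 0, 0]]]}}

```text
time_s: 17.1
tcp_pos: [0.4463, -0.049, 0.0934]
eef_rot: [-161.4, 89.9, 18.6]
contact_force: [-0.3, 1.0, 0.1]
gripper_width: 0.0876
```

>>> {"fn": "send_rows", "kwargs": {"plan": [[[-0.1, 0, 0], [0, 0, 0]], [[-0.3, 0, 0], [0, 0, 0]], [[-0.6, 0, 0], [0, 0, 0]], [[-1, 0, 0], [0, 0, 0]], [[-1, 0, 0], [0, 0, 0]]]}}

```text
time_s: 17.6
tcp_pos: [0.4488, -0.0489, 0.2491]
eef_rot: [-171.2, 89.4, 8.8]
contact_force: [1.2, 0.3, 0.5]
gripper_width: 0.0873
```

>>> {"fn": "send_rows", "kwargs": {"plan": [[[0, -0.3, 0], [0, 0, 0]], [[0, -0.6, 0], [0, 0, 0]], [[0, -1, 0], [0, 0, 0]], [[0, -1, 0], [0, 0, 0]], [[0, -1, 0], [0, 0, 0]]]}}

```text
time_s: 18.1
tcp_pos: [0.4485, 0.1027, 0.249]
eef_rot: [-171.9, 89.4, 8.4]
contact_force: [-1.4, 0.3, -0.2]
gripper_width: 0.0877
```

```bash
python3 - <<'E'
from h import *
look("wrist","w6"); look("scene"); print(r.get_state()["qd"].round(2))
E
```

```text
wrist L rim z 0.0378 (array([ 0.4479, -0.0485]), np.float64(0.0538), 1976) plane tilt deg 0.1
wrist M rim z 0.078 (array([ 0.4481, -0.0472]), np.float64(0.0233), 624) plane tilt deg 0.2
wrist S in M rim z 0.1005 (array([ 0.4439, -0.0483]), np.float64(0.0198), 976) plane tilt deg 0.9
wrist tin rim z 0.0785 (array([0.4467, 0.1739]), np.float64(0.034), 1002) plane tilt deg 0.7
scene L rim z 0.0391 (array([ 0.4476, -0.048 ]), np.float64(0.0525), 268) plane tilt deg 0.3
scene M rim z 0.078 (array([ 0.4432, -0.0509]), np.float64(0.0249), 114) plane tilt deg 1.2
scene S in M rim z 0.1026 (array([ 0.4429, -0.0491]), np.float64(0.02), 97) plane tilt deg 0.6
scene tin rim z 0.0812 (array([0.4462, 0.1748]), np.float64(0.0341), 125) plane tilt deg 0.7
[-1.32 -0.32 -0.15  0.11  0.06 -0.04]
```

View pics/w6.png

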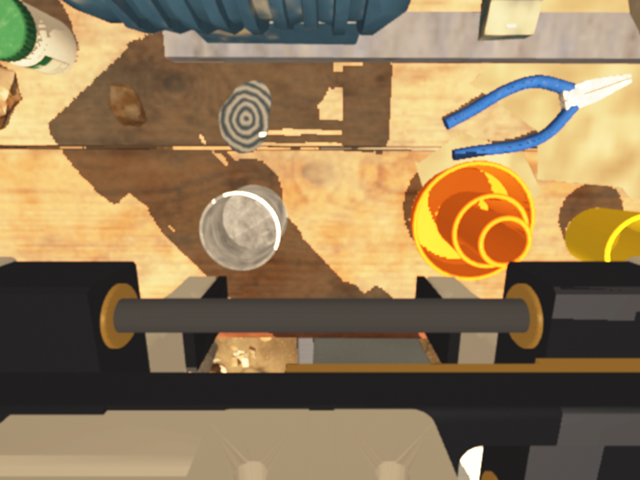

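The wrist view shows all three tubs nested at (475–505, 215–240). The small rim is at 0.1005 m (0.100 expected) and upright, and the tin at (242,228) is unmoved. I'll hand it in.

```bash
python3 -c "
from plant import r
print(r.close_job())"
```

```text
the job is handed in; nothing more can be done
None
```

The three orange tubs are nested: I stood the medium tub in the large one, let go of it, then stood the small tub in the medium one. I handed the job in at about 18 s, well inside the 59 s limit; the interface gives no verdict.

- **Medium tub:** after I let go, its rim was at 70.5 mm (70 mm expected), tilted about 0.6°, with its axis about 2 mm from the large tub's axis.
- **Small tub:** its rim was at 100.5 mm (100 mm expected), tilted under 1°. Its axis was about 2 mm from where the medium tub's had been measured.
- **Grey tin:** its position was unchanged to within about 2 mm.
- **Robot:** the gripper was open and well clear of everything at the end.

Two checks were weaker:
- **Medium-tub rim at the end:** the automatic fits gave about 78 mm high and 23–25 mm radius. They picked up the small tub's wall, so I ignored them and relied on the earlier fit and the final picture.
- **Camera heights:** the scene camera read 2–3 mm higher than the wrist camera throughout.

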